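# Stopper the humidifier vessel and hold the temperature probe centred in it

### The arm

A 7-joint arm with a two-finger parallel gripper is mounted at the origin on the work surface. World frame = base frame: x ahead of the robot, y to its left, z up, the work surface at z = 0. Lengths are in m, angles in degrees, forces in N, time in s.
With the tool pointing down it reaches from about 0.35 to 0.775 m from the base axis. Payload 3.1 kg.
Tool frame: the origin (TCP) lies on the centre line of the jaws, within the pads' length; the fingertips stand 19 mm ahead of it and the grasp point (between the pads) is the TCP; z points along the fingers, y is the line along which they close (so a half turn about z gives the same grasp; the last joint's range is limited). The gripper opens to 85 mm and grips with 20 to 120 N. Pads are 22 mm wide; open, the fingers measure 114 mm over their backs; the gripper's body (76 mm by 85 mm) begins 54 mm behind the grasp point. The pads swing forward as they close: fully open they stand 13 mm farther back than shut.
Start: joints at [71.121, 17.813, 0.802, 86.603, -0.252, 75.585, -1.558], TCP at [0.156, -0.527, 0.25] pointing down, gripper open.
Joint ranges: [-154.91, 154.91], [-16.99, 109.72], [-72.82, 74.43], [7.12, 147.25], [-82.49, 262.49], [11.32, 116.49], [-174.64, 174.64]. Speed limits (degrees/s): [159.86, 159.86, 180, 180, 180, 180, 180].

### API

Orientations are given as [roll, pitch, yaw] about the fixed x, y, z axes, in that order (R = Rz(yaw) Ry(pitch) Rx(roll)).
In Python, from workcell import monitor, eyes, workorder gives the robot as it stands.
- The arm moves only by the tool servo_tool, never from a script. Its argument "series" is a list of rows, each a list of 7 numbers: the shift along the tool's x, y, z in cm, then the turn, a rotation vector about the tool's x, y, z in rad, then the finger opening in cm, from 0 to 8.54. A call has 1 to 12 rows; each row shifts and turns the commanded pose from where the row before left it, along the tool's axes as they then stand; what a row does not reach is not made up. A row lasts 1/10 s, in which the tool goes at most 50 mm and 8.59 degrees, less where a joint would pass 70% of its speed; a pose out of reach is approached as far as the arm can. A call is refused whole if a number of a shift passes 5 or a number of a turn 0.15, either way. A call with a gripper value outside its range is refused whole. The fingers move at their own pace and stop on an object; the grip force is fixed at half the most. Time passes only in rows, so rows that do not move let the fingers close. It gives the time, the measured TCP pose, the force, the opening and the grip force at its end, in the units of the state.
- monitor.get_state(): the state, without advancing time (a new reading comes with each control period).
- eyes.capture(name): name is "scene" or "top"; returns a dict with "image" (384x512x3 uint8, red, green, blue), "fx", "fy", "cx", "cy" (pixels), "dist" ([k1, k2, p1, p2, k3] as OpenCV has them; the pictures are not rectified), "T" (4x4, takes a point from camera to world coordinates). Camera axes: x right, y up, looking along -z (the intrinsics and any distortion apply to the point x, -y, -z); pixel columns grow to the right and rows downward; lengths in m; the calibration is good to about 2 mm. A picture is of the moment at which its call begins. There is no depth.
- workorder.close_job(): hands the job in; it is judged then, once.
The state is a dict: "clock": time; "joint_positions": joint angles; "qvel": joint speeds; "joint_efforts": joint torques, N m; "position": TCP position; "eef_rot": TCP orientation; "force": force on the tool from outside, world axes, zero at the start; "ft_torque": the same for the moment, N m; "opening": opening from 0.0 (shut) to 1.0 (fully open); "grip_force": force on a finger pad.
Only numpy, scipy, OpenCV 4.12 (cv2) and the standard library are available. Lean on these libraries where they do the work, as an engineer would, in place of code of your own. Each camera call takes 0.05 s, during which the arm holds its last target. There are 200 camera calls.

### The job

Lift the orange bored stopper out of its grey ring, lower it gently into the neck of the humidifier vessel until its flange sits flat on the rim, and let it go. Then pull the blue-headed temperature probe out of its holder tube and lower its steel rod upright through the stopper's hole, never letting the probe touch the stopper or the vessel, until the yellow band on the rod is level with the top of the stopper. Finish while still holding the probe still and centred there in the gripper, and leave the regulator, valve, terminal block and wrench where they are.

Things in the scene. Friction and masses are not known exactly. Their poses are not given: they have to be found in the camera images.
- vessel: Humidifier vessel fixed to the bench: translucent grey-looking round body 86 mm in diameter on a 105 mm square, 8 mm thick aluminium plate, grey conical shoulder from height 70 to 80 mm, then a grey upright neck 42 mm outside and 34 mm inside diameter up to the rim at 100 mm. Origin: centre of its underside, on the bench; z up. Inner floor at 8 mm.
- neck_mouth (a point): Centre of the vessel's open neck, level with its rim (100 mm above the bench).
- stopper: Loose orange stopper, about 60 g, 56 mm tall, vertical through hole at least 20 mm wide. From the foot up: plug 22 mm long tapering from 26 (foot) to 31 mm diameter; flange 46 mm diameter, 6 mm thick; round grip collar 36 mm diameter, 28 mm tall. Origin: centre of the foot; z up along the hole. At the start upright in its ring, foot 8 mm above the bench, collar from 36 to 64 mm.
- stopper_shoulder (a point): On the stopper's axis at the underside of the flange, 22 mm above the foot. It coincides with neck_mouth when the stopper is seated (side play about 1 to 1.5 mm).
- hole_mouth (a point): Centre of the stopper's hole at its top face, 56 mm above the foot; 134 mm above the bench when seated.
- stopper_stand: Grey parking ring for the stopper, fixed, 60 mm outside and 36 mm inside diameter, 30 mm high. Origin: centre of its underside.
- probe: Loose temperature probe, about 90 g: steel rod 8 mm in diameter, 115 mm long, below a blue square head 28 x 28 mm, 42 mm tall (sides along x and y of the probe) with a 4 mm black cap. Origin: tip of the rod; z points from tip to head. At the start it hangs upright in the holder tube, tip 7 mm above the bench, head from 122 to 164 mm.
- probe_tip (a point): Lower end of the probe's rod.
- probe_band (a point): Centre of the 8 mm wide yellow band on the rod, on its axis, 80 mm above the tip.
- probe_head (a point): Centre of the blue head, 136 mm above the tip.
- probe_stand: Fixed holder: an upright aluminium tube 32 mm outside and 18 mm inside diameter, top at 122 mm, on a dark round foot 72 mm in diameter. The probe's head rests on its top; the rod must be drawn straight up by 115 mm to come free. Origin: centre of its underside. The holder and the stopper's ring swap sides from run to run.
- regulator: Bystander: loose steel pressure regulator, 52 mm in diameter with a side fitting at each end (80 mm over both), black knob, 75 mm tall. Origin: centre of its underside.
- valve: Bystander: loose brass valve with white end fittings (80 mm long over both) and a red lever, 50 mm tall. Origin: centre of its underside.
- terminal_block: Bystander: loose green terminal block 30 x 60 x 22 mm. Origin: centre of its underside.
- wrench: Bystander: loose steel wrench 130 mm long, lying flat. Origin: centre of its underside.

How it is judged (in metres and radians):
On the way, in this order (a step that is already met when the one before it is completed fails the run):
1. the stopper is seated in the vessel's neck, flange flat on the rim, and let go, the probe still in its holder (horizontal distance between stopper_shoulder and neck_mouth below 0.0035 m and z of stopper_shoulder in the frame of neck_mouth between -0.003 and 0.0025 m and angle between stopper's own z axis and vertical below 0.06 rad and contact force between the fingers and stopper below 0.1 N and linear speed of stopper below 0.02 m/s and horizontal distance between probe_tip and probe_stand below 0.012 m), for 0.2 s.
2. the probe is held above the seated stopper, its tip higher than the hole's mouth and over the hole (horizontal distance between stopper_shoulder and neck_mouth below 0.0035 m and z of stopper_shoulder in the frame of neck_mouth between -0.003 and 0.0025 m and angle between stopper's own z axis and vertical below 0.06 rad and contact force between the fingers and probe above 0.5 N and z of probe_tip in the frame of hole_mouth above 0 m and horizontal distance between probe_tip and hole_mouth below 0.01 m), for 0.05 s.
At the end, for the whole second after the job is handed in: Stopper seated: flange within 2.5 mm of the rim, 3.5 mm sideways, tilt under 0.06 rad, untouched by robot. Probe gripped, at rest, tilt under 0.08 rad, tip and band within 4 mm sideways of the hole centre, band within 8 mm of the stopper top, touching neither stopper nor vessel (horizontal distance between stopper_shoulder and neck_mouth below 0.0035 m and z of stopper_shoulder in the frame of neck_mouth between -0.003 and 0.0025 m and angle between stopper's own z axis and vertical below 0.06 rad and contact force between each of the fingers, the arm and stopper below 0.1 N and contact force between the fingers and probe above 1 N and horizontal distance between each of probe_tip, probe_band and hole_mouth below 0.004 m and z of probe_band in the frame of hole_mouth between -0.008 and 0.008 m and angle between probe's own z axis and vertical below 0.08 rad and contact force between probe and stopper below 0.05 N and contact force between probe and vessel below 0.05 N and linear speed of probe below 0.02 m/s); the arm keeps its last pose, push and grip.
It fails at once if the probe touches the stopper or the vessel (more than 0.3 N) (contact force between probe and stopper above 0.3 N or contact force between probe and vessel above 0.3 N).
It fails at once if the stopper is dropped (falls free faster than 0.45 m/s, a drop of about 10 mm) (contact force between the fingers and stopper below 0.01 N and linear speed of stopper above 0.45 m/s).
It fails at once if the stopper is rammed into the vessel (more than 40 N) (contact force between stopper and vessel above 40 N).
It fails at once if the regulator, valve, terminal block or wrench is shifted by more than 15 mm (distance of any of regulator, valve, terminal_block, wrench from where it was at the start of the episode above 0.015 m).
It also fails if it takes over 67 s, if anything falls off the work surface, if the arm or the gripper's body presses on something with over 40 N, if the wrist force passes 120 N, or if a joint passes its speed limit or range.

## Working session

There is one attempt and no reset: what is moved stays moved. The work goes in short steps, Python scripts to look and compute and a tool call to move; the robot and the scene stay as the last step left them, time stands still between calls to the robot, and variables do not carry over. Pictures are saved under pics/ and viewed, at most 12 in all, crops included, and the job is handed in when it is done.

Besides the shell and the picture viewer there is one more tool, called after "Call:" as name(argument=value, ...) on one line, values as JSON. servo_tool: Moves the arm, as the interface text tells. Its arguments: {"type":"object","properties":{"series":{"type":"array"}},"required":["series"]}

```bash
mkdir -p pics; python3 - <<'E'
from workcell import monitor, eyes
import cv2,pickle
s=monitor.get_state();print(s)
for n in("scene","top"):
    c=eyes.capture(n);pickle.dump(c,open(n+".pkl","wb"));cv2.imwrite(f"pics/{n}0.png",c["image"][:,:,::-1])
    print(c["fx"],c["fy"],c["cx"],c["cy"],c["dist"],c["T"])
E
```

```text
{'clock': 0.0, 'joint_positions': array([71.12057777, 17.86220421,  0.80126131, 86.69157831, -0.25101287,
       75.58647672, -1.55877227]), 'qvel': array([-0.08030827,  0.01650566, -0.02574361,  0.01926831, -0.03537658,
        0.06076209, -0.03119165]), 'joint_efforts': array([-2.51597094e-04, -3.79910159e+01,  1.45481648e-01, -2.30591208e+01,
        1.21400334e-02,  1.33115711e-02, -7.09086720e-06]), 'position': array([ 0.15593121, -0.5267081 ,  0.24920679]), 'eef_rot': array([-1.79861641e+02,  6.56849019e-03,  1.64949422e+01]), 'force': array([0.37723692, 0.21740773, 0.89870114]), 'ft_torque': array([0.02853895, 0.02831084, 0.01736279]), 'grip_force': 0.0, 'opening': 1.0048810628494202}
372.27915565244416 372.27915565244416 255.40382687331916 184.49728441235368 [-0.06435459  0.          0.          0.          0.        ] [[ 0.36539293 -0.66553657  0.65080648  1.01450971]
 [ 0.93085069  0.25956624 -0.25718157 -0.2037525 ]
 [ 0.00223635  0.69977599  0.71435885  0.6440451 ]
 [ 0.          0.          0.          1.        ]]
364.6076813883969 364.6076813883969 254.04177509475332 191.35820981937698 [-0.01696994  0.          0.          0.          0.        ] [[ 0.00110788  0.98948618 -0.14462321  0.42977528]
 [-0.99987941 -0.00114414 -0.01548753  0.00237267]
 [-0.01549017  0.14462293  0.98936559  0.98825703]
 [ 0.          0.          0.          1.        ]]
```

View pics/scene0.png

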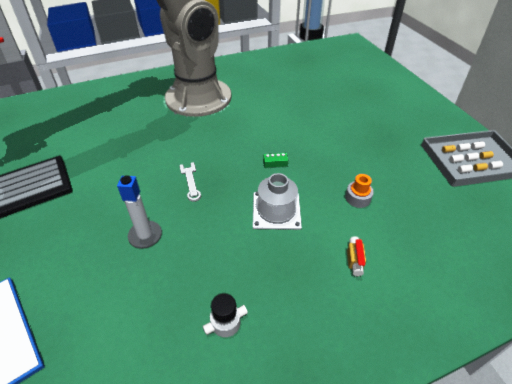

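View pics/top0.png

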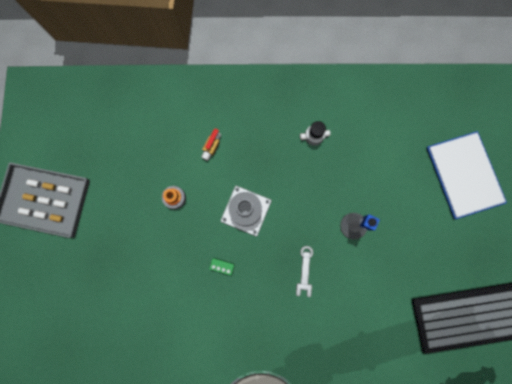

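The scene view shows the probe at (128,188), the vessel neck at (279,182) and the stopper at (362,185). In the top view they are at (371,222), (245,208) and (173,196). I'll zoom in on all three in both views.

```bash
cat > h.py <<'E'
import numpy as np,cv2,pickle
from workcell import monitor, eyes
def ray(c,p):
    K=np.array([[c["fx"],0,c["cx"]],[0,c["fy"],c["cy"]],[0,0,1]])
    u=cv2.undistortPoints(np.array([[p]],float),K,np.array(c["dist"]))[0,0]
    d=c["T"][:3,:3]@np.array([u[0],-u[1],-1]);return c["T"][:3,3],d/np.linalg.norm(d)
def plane(c,p,z):
    o,d=ray(c,p);return o+d*(z-o[2])/d[2]
def tri(c1,p1,c2,p2):
    o1,d1=ray(c1,p1);o2,d2=ray(c2,p2)
    t=np.linalg.lstsq(np.c_[d1,-d2],o2-o1,rcond=None)[0]
    a=o1+t[0]*d1;b=o2+t[1]*d2;return (a+b)/2,np.linalg.norm(a-b)
def proj(c,P):
    q=c["T"][:3,:3].T@(np.array(P)-c["T"][:3,3]);q=q*[1,-1,-1]
    K=np.array([[c["fx"],0,c["cx"]],[0,c["fy"],c["cy"]],[0,0,1]])
    return cv2.projectPoints(q[None],np.zeros(3),np.zeros(3),K,np.array(c["dist"]))[0][0,0]
def crop(c,p,r=32,k=4):
    x,y=map(int,p);return cv2.resize(c["image"][y-r:y+r,x-r:x+r,::-1],None,fx=k,fy=k,interpolation=cv2.INTER_CUBIC)
E
python3 - <<'E'
from h import *
s,t=[pickle.load(open(n+".pkl","rb")) for n in("scene","top")]
S=[(130,200),(279,195),(362,188)];T=[(362,222),(245,209),(173,196)]
cv2.imwrite("pics/crops.png",np.vstack([np.hstack([crop(c,p) for p in P]) for c,P in((s,S),(t,T))]))
for c,P in((s,S),(t,T)):
    hsv=cv2.cvtColor(c["image"],cv2.COLOR_RGB2HSV)
    for (x,y),lo,hi in((P[0],(105,120,60),(130,255,255)),(P[2],(5,150,100),(22,255,255))):
        m=np.zeros(hsv.shape[:2],np.uint8);m[y-32:y+32,x-32:x+32]=cv2.inRange(hsv,lo,hi)[y-32:y+32,x-32:x+32]
        M=cv2.moments(m,True);print(M['m00'],M['m10']/M['m00'],M['m01']/M['m00'],cv2.boundingRect(m))
for a,b,z in((S,T,0),): 
    print([tri(s,p,t,q) for p,q in(((279,180),(245,207)),((128,181),(371,222)),((362,180),(171,195)))])
E
```

```text
375.0 128.664 189.39733333333334 (117, 176, 22, 26)
350.0 361.48571428571427 184.87142857142857 (351, 174, 21, 22)
158.0 369.1835443037975 222.31012658227849 (361, 215, 18, 15)
169.0 171.87573964497042 196.23076923076923 (164, 189, 16, 15)
[(array([0.52210556, 0.04078795, 0.09822935]), np.float64(0.005065300250180254)), (array([ 0.48066432, -0.24707068,  0.16175286]), np.float64(0.003167637009295912)), (array([0.55656385, 0.23189236, 0.06110643]), np.float64(0.0020095160085651024))]
```

View pics/crops.png

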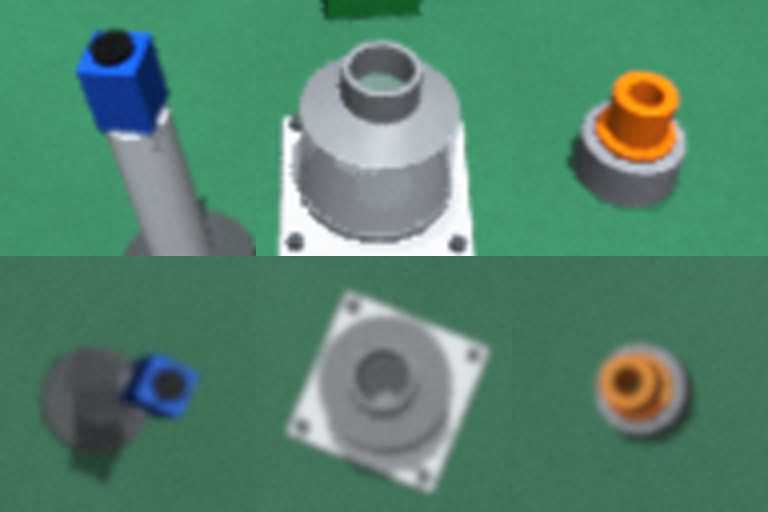

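```bash
python3 - <<'E'
from h import *
s,t=[pickle.load(open(n+".pkl","rb")) for n in("scene","top")]
for n,p,q,z in(("neck",(278.0,179.9),(244.4,207.1),.1),("cap",(126,180),(371.9,221.6),.168),("stop",(363.1,179.6),(169.6,194.9),.064)):
    print(n,tri(s,p,t,q),plane(s,p,z),plane(t,q,z))
hsv=cv2.cvtColor(t["image"],cv2.COLOR_RGB2HSV)
m=np.zeros(hsv.shape[:2],np.uint8);w=cv2.inRange(hsv,(0,0,170),(180,40,255));m[177:242,213:278]=w[177:242,213:278]
r=cv2.minAreaRect(cv2.findNonZero(m));print(r,plane(t,r[0],.008))
b=np.array([plane(t,x,.008) for x in cv2.boxPoints(r)]);print(b)
# probe stand foot dark circle, stopper ring outline
m=cv2.inRange(hsv,(105,120,60),(130,255,255));m[:,:350]=0;m[:,395:]=0;m[:200]=0;m[250:]=0
m|=0;r=cv2.minAreaRect(cv2.findNonZero(m));print(r,[plane(t,x,.164)[:2] for x in cv2.boxPoints(r)])
E
```

```text
neck (array([0.52125197, 0.04073598, 0.09784155]), np.float64(0.0017342752855749415)) [0.52346416 0.04059798 0.1       ] [0.52069967 0.03984078 0.1       ]
cap (array([ 0.48118438, -0.2489609 ,  0.1654346 ]), np.float64(0.0013193733363218063)) [ 0.48435912 -0.24808151  0.168     ] [ 0.48092288 -0.24885488  0.168     ]
stop (array([0.55662032, 0.23515084, 0.06129492]), np.float64(0.0012791681315239148)) [0.5589022  0.23378243 0.064     ] [0.5559322  0.23388958 0.064     ]
((245.6035614013672, 210.24691772460938), (38.999183654785156, 38.78883743286133), 22.2490234375) [0.52158783 0.04043061 0.008     ]
[[ 0.49308615  0.10864954  0.008     ]
 [ 0.59088847  0.06994282  0.008     ]
 [ 0.55025223 -0.02819714  0.008     ]
 [ 0.45370993  0.01153276  0.008     ]]
((369.7000427246094, 222.10003662109375), (14.758048057556152, 13.86362075805664), 26.56505012512207) [array([ 0.47355812, -0.22302988]), array([ 0.50148319, -0.23813239]), array([ 0.48655766, -0.26719374]), array([ 0.45877862, -0.25199558])]
```

Call:
servo_tool(series=[[0,0,0,0,0,0.144,8.5],[0,0,0,0,0,0.144,8.5],[3.4,-3.4,0,0,0,0,8.5],[3.4,-3.4,0,0,0,0,8.5],[3.4,-3.4,0,0,0,0,8.5],[3.4,-3.4,0,0,0,0,8.5],[3.4,-3.4,0,0,0,0,8.5],[3.4,-3.4,0,0,0,0,8.5],[3.4,-3.4,0,0,0,0,8.5],[3.4,-3.4,0,0,0,0,8.5],[3.4,-3.4,0,0,0,0,8.5],[0,0,0,0,0,0,8.5]])

```text
clock: 1.3
position: [0.4672, -0.2126, 0.2499]
eef_rot: [-179.7, -0.2, 0.8]
force: [-0.0, 0.2, 0.4]
opening: 0.996
grip_force: 0.0
```

Call:
servo_tool(series=[[0.9,-4.4,0,0,0,0,8.5],[0.9,-4.4,0,0,0,0,8.5],[0.9,-4.4,0,0,0,0,8.5],[0.9,-4.4,0,0,0,0,8.5],[0.9,-4.4,0,0,0,0,8.5],[0.9,-4.4,0,0,0,0,8.5],[0.9,-4.4,0,0,0,0,8.5],[0.9,-4.4,0,0,0,0,8.5],[0.9,-4.4,2,0,0,0,8.5],[0.9,-4.4,3,0,0,0,8.5],[0,0,4,0,0,0,8.5],[0,0,0,0,0,0,8.5]])

```text
clock: 2.5
position: [0.5468, 0.2145, 0.1559]
eef_rot: [179.7, 0.8, 0.2]
force: [-0.5, -1.5, -1.9]
opening: 0.998
grip_force: 0.0
```

Call:
servo_tool(series=[[0,0,0,0,0,0,8.5]])

```text
clock: 2.6
position: [0.5514, 0.2137, 0.1618]
eef_rot: [179.9, 0.1, -0.1]
force: [0.8, 0.7, 0.5]
opening: 0.995
grip_force: 0.0
```

Call:
servo_tool(series=[[0.6,-2.0,0,0,0,0,8.5],[0,0,2,0,0,0,8.5],[0,0,2,0,0,0,8.5],[0,0,2,0,0,0,8.5],[0,0,2,0,0,0,8.5],[0,0,1.5,0,0,0,8.5],[0,0,0.8,0,0,0,8.5],[0,0,0,0,0,0,8.5],[0,0,0,0,0,0,8.5]])

```text
clock: 3.5
position: [0.5585, 0.2354, 0.0606]
eef_rot: [-180.0, -0.1, -0.0]
force: [0.6, 0.2, 0.3]
opening: 0.997
grip_force: 0.0
```

```bash
python3 - <<'E'
from h import *
t=eyes.capture("top");s=eyes.capture("scene")
st=monitor.get_state();print(st["position"],st["force"])
p=proj(s,st["position"]);q=proj(t,st["position"]);print(p,q)
cv2.imwrite("pics/g1.png",np.hstack([crop(s,p,40,5),crop(t,q,40,5)]))
E
```

```text
[0.55849756 0.23577369 0.0608411 ] [ 0.17434046 -0.40223401  0.38720331]
[363.46216851 180.25623738] [169.20728753 194.08069014]
```

View pics/g1.png

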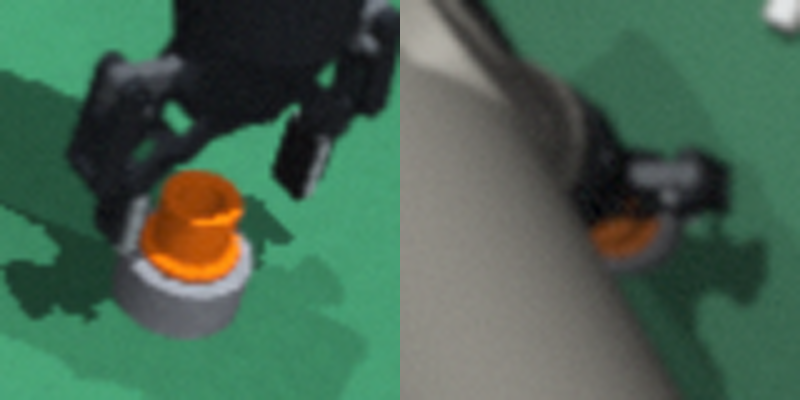

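The scene crop shows the stopper centred between the open fingers, so I close here. After that I'll regrip a quarter turn round to centre it on both axes.

Call:
servo_tool(series=[[0,0,0.2,0,0,0,6],[0,0,0,0,0,0,4],[0,0,0,0,0,0,3],[0,0,0,0,0,0,3],[0,0,0,0,0,0,3],[0,0,0,0,0,0,3],[0,0,0,0,0,0,3],[0,0,0,0,0,0,3]])

```text
clock: 4.4
position: [0.5579, 0.2355, 0.0579]
eef_rot: [-180.0, -0.0, -0.0]
force: [-0.2, 0.6, 3.2]
opening: 0.393
grip_force: 60.0
```

Call:
servo_tool(series=[[0,0,0,0,0,0,8.5],[0,0,0,0,0,0,8.5],[0,0,0,0,0,0,8.5],[0,0,0,0,0,0,8.5],[0,0,0,0,0,-0.143,8.5],[0,0,0,0,0,-0.143,8.5],[0,0,0,0,0,-0.143,8.5],[0,0,0,0,0,-0.143,8.5],[0,0,0,0,0,-0.143,8.5],[0,0,0,0,0,-0.143,8.5],[0,0,0,0,0,-0.143,8.5]])

```text
clock: 5.5
position: [0.5575, 0.2351, 0.0574]
eef_rot: [-180.0, 0.0, 57.7]
force: [0.4, 0.1, -0.8]
opening: 0.996
grip_force: 0.0
```

Call:
servo_tool(series=[[0,0,0,0,0,-0.143,8.5],[0,0,0,0,0,-0.143,8.5],[0,0,0,0,0,-0.143,8.5],[0,0,0,0,0,-0.141,8.5],[0,0,0,0,0,0,8.5],[0,0,0,0,0,0,8.5]])

```text
clock: 6.1
position: [0.5576, 0.2351, 0.0573]
eef_rot: [-180.0, 0.0, 89.8]
force: [0.4, -0.5, -0.3]
opening: 0.995
grip_force: 0.0
```

Call:
servo_tool(series=[[0,0,0,0,0,0,6],[0,0,0,0,0,0,4],[0,0,0,0,0,0,3],[0,0,0,0,0,0,3],[0,0,0,0,0,0,3],[0,0,0,0,0,0,3],[0,0,0,0,0,0,3],[0,0,-1,0,0,0,3],[0,0,-2,0,0,0,3],[0,0,-2,0,0,0,3],[0,0,-2,0,0,0,3],[0,0,-2,0,0,0,3]])

```text
clock: 7.3
position: [0.5572, 0.2351, 0.1485]
eef_rot: [-180.0, 0.0, 90.0]
force: [0.3, -0.5, -0.2]
opening: 0.39
grip_force: 59.8
```

Call:
servo_tool(series=[[0,0,-2.5,0,0,0,3],[0,0,-2.5,0,0,0,3],[-2,-0.5,0,0,0,0,3],[-3,-0.5,0,0,0,0,3],[-3,-0.5,0,0,0,0,3],[-3,-0.5,0,0,0,0,3],[-3,-0.5,0,0,0,0,3],[-3,-0.5,0,0,0,0,3],[-2.4,-0.5,0,0,0,0,3],[0,0,0,0,0,0,3],[0,0,0,0,0,0,3],[0,0,0,0,0,0,3]])

```text
clock: 8.5
position: [0.5225, 0.0429, 0.1979]
eef_rot: [180.0, -0.1, 90.1]
force: [-0.8, 0.2, -0.1]
opening: 0.393
grip_force: 59.7
```

```bash
python3 - <<'E'
from h import *
t=eyes.capture("top");s=eyes.capture("scene")
st=monitor.get_state();print(st["position"],st["eef_rot"],st["force"])
P=st["position"]; p=proj(s,P-[0,0,.04])
cv2.imwrite("pics/g2.png",np.hstack([crop(s,p,40,7)]))
print(p,proj(s,P-[0,0,.05]), proj(s,[.522,.0407,.1]))
E
```

```text
[0.52254298 0.04313851 0.19777783] [ 1.79979795e+02 -5.41189155e-02  9.01679820e+01] [0.03183147 0.15766393 0.16644069]
[280.32653094 158.42528469] [280.07631765 162.20252403] [277.75927778 179.42328339]
```

View pics/g2.png

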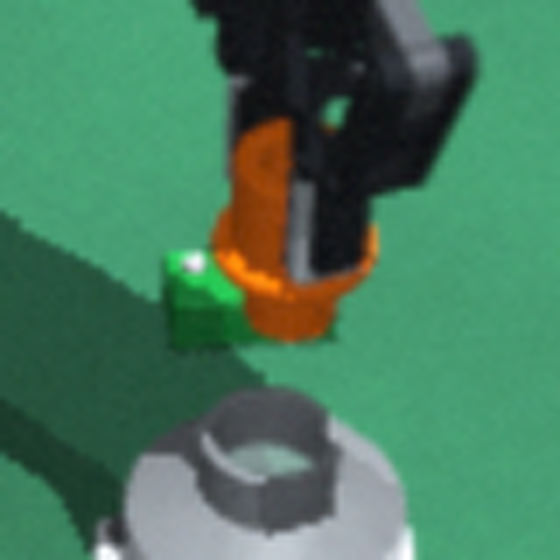

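The scene crop shows the stopper held above the neck. The flange centre is at about x=296 in the crop and the neck centre at about 268, so it sits to the right of the neck. I'll measure both silhouettes numerically.

```bash
python3 - <<'E'
from h import *
s=eyes.capture("scene");st=monitor.get_state();P=st["position"];print(P)
hsv=cv2.cvtColor(s["image"],cv2.COLOR_RGB2HSV)
m=cv2.inRange(hsv,(3,120,60),(25,255,255))
for y in range(150,169):
    x=np.where(m[y,255:310])[0]+255
    if len(x):print(y,x.min(),x.max(),end=" | ")
print()
a=np.linspace(0,2*np.pi,90)
def ext(cx,cy,z,r):
    q=np.array([proj(s,[cx+r*np.cos(i),cy+r*np.sin(i),z]) for i in a]);return q[:,0].min().round(2),q[:,0].max().round(2),q[:,1].min().round(1),q[:,1].max().round(1)
f=P[2]-.05
print("flange",ext(P[0],P[1],f+.025,.023),"foot",ext(P[0],P[1],f,.013))
print("neck",ext(.522,.0407,.1,.021),ext(.522,.0407,.08,.021),"body",ext(.522,.0407,.07,.043))
S=hsv[:,:,1]
for y in range(174,196,2):
    x=np.where(S[y,240:320]<70)[0]+240
    print(y,x.min() if len(x) else 0,x.max() if len(x) else 0,end=" | ")
E
```

```text
[0.52255598 0.04291559 0.19770341]
150 271 280 | 151 270 293 | 152 270 293 | 153 270 293 | 154 271 293 | 155 271 293 | 156 272 292 | 157 272 291 | 158 273 290 | 159 275 289 | 160 275 288 | 161 275 287 | 162 275 287 | 163 276 287 | 164 276 286 | 165 277 285 | 166 279 282 | 
flange (np.float64(268.73), np.float64(292.5), np.float64(145.1), np.float64(160.6)) foot (np.float64(273.42), np.float64(286.53), np.float64(157.9), np.float64(166.7))
neck (np.float64(267.64), np.float64(287.89), np.float64(172.4), np.float64(186.7)) (np.float64(267.39), np.float64(287.28), np.float64(179.1), np.float64(193.4)) body (np.float64(256.96), np.float64(297.33), np.float64(175.3), np.float64(204.6))
174 272 282 | 176 270 285 | 178 266 288 | 180 263 291 | 182 261 293 | 184 259 295 | 186 258 296 | 188 258 297 | 190 257 297 | 192 254 297 | 194 253 298 |
```

Call:
servo_tool(series=[[-0.5,-0.05,0,0,0,0,3],[0,0,1.5,0,0,0,3],[0,0,1.5,0,0,0,3],[0,0,0.8,0,0,0,3],[0,0,0,0,0,0,3],[0,0,0,0,0,0,3],[0,0,0,0,0,0,3]])

```text
clock: 9.35
position: [0.5227, 0.0365, 0.1603]
eef_rot: [179.9, -0.0, 90.0]
force: [-0.4, -0.2, -0.1]
opening: 0.387
grip_force: 59.7
```

```bash
python3 - <<'E'
from h import *
s=eyes.capture("scene");st=monitor.get_state();P=st["position"];print(P)
hsv=cv2.cvtColor(s["image"],cv2.COLOR_RGB2HSV)
m=cv2.inRange(hsv,(3,120,60),(25,255,255))
for y in range(164,190):
    x=np.where(m[y,255:310])[0]+255
    if len(x):print(y,x.min(),x.max(),end=" | ")
print()
for z in (.1,.108,.116,.133):print(z,proj(s,[P[0],P[1],z]),proj(s,[.522,.0407,z]))
cv2.imwrite("pics/g3.png",crop(s,(278,175),30,10))
E
```

```text
[0.52267991 0.03651646 0.16030808]
164 268 276 | 165 267 276 | 166 267 288 | 167 266 288 | 168 266 288 | 169 267 288 | 170 267 288 | 171 267 288 | 172 268 287 | 173 269 286 | 174 270 285 | 175 271 283 | 176 271 283 | 177 271 283 | 178 272 283 | 179 272 282 | 180 274 281 | 
0.1 [276.04305458 180.15622686] [277.75927778 179.42328339]
0.108 [276.20561379 177.39948355] [277.93422772 176.66667052]
0.116 [276.37046276 174.60140368] [278.11163471 173.8688248 ]
0.133 [276.72857532 168.51421414] [278.49700271 167.78249886]
```

View pics/g3.png

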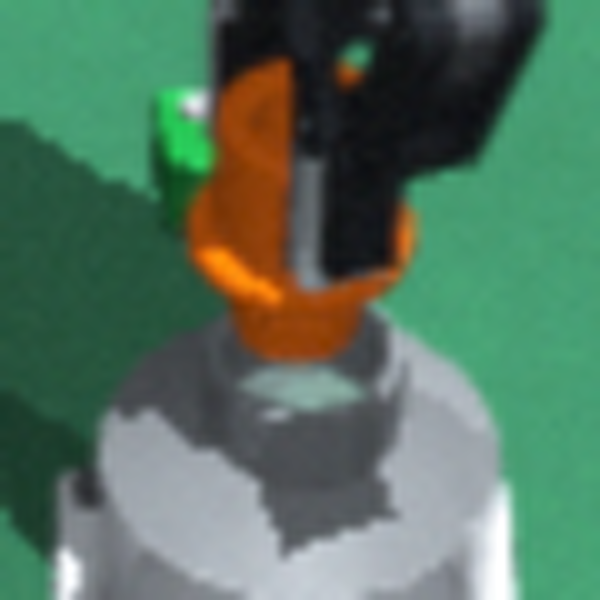

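The foot is at column 277.0 and the neck at about 277.5–278, roughly 1.2 mm of correction along +y. I'll apply that and descend slowly.

Call:
servo_tool(series=[[0.12,-0.05,0,0,0,0,3],[0,0,0.4,0,0,0,3],[0,0,0.4,0,0,0,3],[0,0,0.4,0,0,0,3],[0,0,0.3,0,0,0,3],[0,0,0.3,0,0,0,3],[0,0,0.3,0,0,0,3],[0,0,0,0,0,0,3]])

```text
clock: 10.2
position: [0.5213, 0.0374, 0.138]
eef_rot: [-179.9, 0.0, 90.0]
force: [0.6, 0.2, -0.6]
opening: 0.392
grip_force: 59.7
```

Call:
servo_tool(series=[[0,0,0.2,0,0,0,3],[0,0,0.2,0,0,0,3],[0,0,0.2,0,0,0,3],[0,0,0.1,0,0,0,3],[0,0,0.1,0,0,0,3],[0,0,0,0,0,0,3],[0,0,0,0,0,0,3]])

```text
clock: 10.9
position: [0.5215, 0.0377, 0.1304]
eef_rot: [-180.0, -0.0, 90.0]
force: [-0.2, 1.8, -1.0]
opening: 0.392
grip_force: 59.7
```

Call:
servo_tool(series=[[0.05,0,0.1,0,0,0,3],[0,0,0.1,0,0,0,3],[0,0,0.05,0,0,0,3],[0,0,0,0,0,0,3],[0,0,0,0,0,0,3]])

```text
clock: 11.4
position: [0.5215, 0.0381, 0.128]
eef_rot: [-180.0, -0.0, 90.0]
force: [0.0, 1.6, -0.6]
opening: 0.389
grip_force: 59.7
```

Call:
servo_tool(series=[[0.08,0,0.05,0,0,0,3],[0,0,0.05,0,0,0,3],[0,0,0.03,0,0,0,3],[0,0,0,0,0,0,3]])

```text
clock: 11.8
position: [0.5216, 0.0383, 0.1278]
eef_rot: [180.0, 0.1, 90.0]
force: [-3.6, -1.1, 7.2]
opening: 0.392
grip_force: 60.6
```

Call:
servo_tool(series=[[0,0,0,0,0,0,5],[0,0,0,0,0,0,8.5],[0,0,0,0,0,0,8.5],[0,0,0,0,0,0,8.5],[0,0,0,0,0,0,8.5]])

```text
clock: 12.3
position: [0.5216, 0.0388, 0.1265]
eef_rot: [-180.0, -0.0, 90.0]
force: [0.2, -0.5, 0.3]
opening: 0.989
grip_force: 0.0
```

Call:
servo_tool(series=[[0,0,-2,0,0,0,8.5],[0,0,-3,0,0,0,8.5],[0,0,-3.5,0,0,0,8.5],[0,0,-4,0,0,0.125,8.5],[0,0,0,0,0,0.125,8.5],[0,0,0,0,0,0.125,8.5],[-4.6,1.1,0,0,0,0,8.5],[-4.6,1.1,0,0,0,0,8.5],[-4.6,1.1,0,0,0,0,8.5],[-4.6,1.1,0,0,0,0,8.5],[-4.6,1.1,0,0,0,0,8.5],[-4.6,1.1,0,0,0,0,8.5]])

```text
clock: 13.5
position: [0.4814, -0.244, 0.2518]
eef_rot: [180.0, 0.0, 68.5]
force: [1.0, -0.4, -0.4]
opening: 0.997
grip_force: 0.0
```

Call:
servo_tool(series=[[0,0,0,0,0,0,8.5],[0,0,0,0,0,0,8.5]])

```text
clock: 13.7
position: [0.4813, -0.2438, 0.2512]
eef_rot: [-179.9, -0.0, 68.3]
force: [1.2, 0.8, -0.1]
opening: 0.995
grip_force: 0.0
```

```bash
python3 - <<'E'
from h import *
s=eyes.capture("scene");t=eyes.capture("top");st=monitor.get_state();print(st["position"],st["eef_rot"])
pickle.dump((s,t),open("seated.pkl","wb"))
P=[.5216,.039,.134];p=proj(s,P);q=proj(t,P);print(p,q)
for c,o,r in((s,p,22),(t,q,22)):
    m=cv2.inRange(cv2.cvtColor(c["image"],cv2.COLOR_RGB2HSV),(3,110,60),(25,255,255))
    x0,y0=int(o[0])-r,int(o[1])-r
    for y in range(y0,y0+2*r):
        x=np.where(m[y,x0:x0+2*r])[0]+x0
        if len(x):print(y,x.min(),x.max(),end=" | ")
    print()
cv2.imwrite("pics/seat.png",np.hstack([crop(s,p,20,10),crop(t,q,20,10)]))
E
```

```text
[ 0.48238071 -0.24048043  0.25176344] [-1.79994640e+02 -7.17658128e-02  6.86484439e+01]
[277.66545128 167.50114219] [244.15738653 205.2488703 ]
162 275 280 | 163 272 283 | 164 271 285 | 165 270 285 | 166 270 286 | 167 269 286 | 168 269 287 | 169 269 287 | 170 270 287 | 171 270 286 | 172 270 286 | 173 269 286 | 174 268 287 | 175 267 287 | 176 267 288 | 177 267 288 | 178 267 288 | 179 267 288 | 180 267 288 | 181 267 288 | 182 268 287 | 183 268 287 | 184 269 286 | 185 270 285 | 186 272 284 | 187 275 281 | 
198 242 248 | 199 240 249 | 200 239 251 | 201 238 252 | 202 237 252 | 203 237 253 | 204 237 253 | 205 236 253 | 206 236 253 | 207 236 253 | 208 236 253 | 209 236 253 | 210 237 253 | 211 237 253 | 212 238 252 | 213 239 251 | 214 240 250 | 215 242 248 |
```

View pics/seat.png

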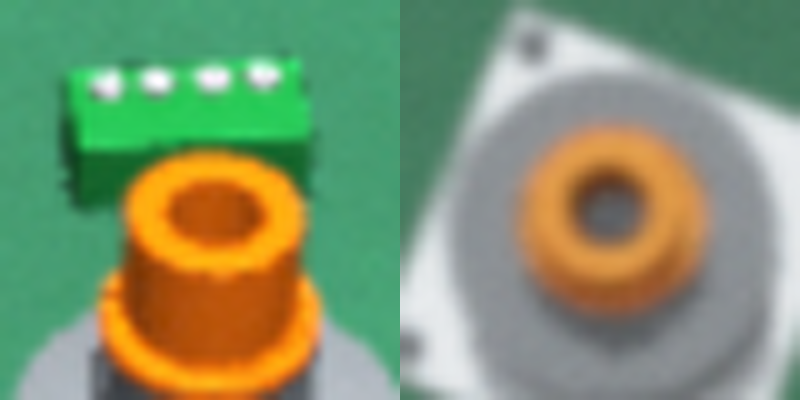

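The stopper sits flush. The hole centre is at about (278.1,167.8) in the scene view and (244.4,205.4) in the top view, which is near (0.5216, 0.040). The last TCP reading jumped, so I'll check its noise.

```bash
python3 - <<'E'
from h import *
for i in range(6):
    t=eyes.capture("top");p=monitor.get_state();print(p["clock"],p["position"],p["qvel"].round(2)[:3],monitor.get_state()["position"])
s=eyes.capture("scene");pickle.dump((s,t),open("ab.pkl","wb"))
E
```

```text
13.85 [ 0.48253933 -0.24005389  0.25191857] [-0.61 -0.25 -0.17] [ 0.48253933 -0.24005389  0.25191857]
13.9 [ 0.48257835 -0.24003056  0.25196283] [-0.23 -0.21  0.14] [ 0.48257835 -0.24003056  0.25196283]
13.95 [ 0.48252965 -0.24024335  0.25197248] [0.05 0.07 0.37] [ 0.48252965 -0.24024335  0.25197248]
14.0 [ 0.48243279 -0.24054879  0.2519583 ] [0.15 0.06 0.53] [ 0.48243279 -0.24054879  0.2519583 ]
14.05 [ 0.48236543 -0.24087278  0.25193041] [0.24 0.15 0.39] [ 0.48236543 -0.24087278  0.25193041]
14.1 [ 0.48225468 -0.2411784   0.25191464] [0.33 0.11 0.39] [ 0.48225468 -0.2411784   0.25191464]
```

Call:
servo_tool(series=[[-0.5,0.2,0,0,0,0,8.5],[0,0,2,0,0,0,8.5],[0,0,2.5,0,0,0,8.5],[0,0,2.5,0,0,0,8.5],[0,0,2,0,0,0,8.5],[0,0,1.5,0,0,0,8.5],[0,0,0,0,0,0,8.5],[0,0,0,0,0,0,8.5],[0,0,0,0,0,0,8.5],[0,0,0,0,0,0,8.5]])

```text
clock: 15.15
position: [0.4828, -0.2479, 0.1479]
eef_rot: [179.9, 0.0, 68.5]
force: [0.3, -0.6, -0.5]
opening: 0.996
grip_force: 0.0
```

Call:
servo_tool(series=[[0,0,0,0,0,0,6],[0,0,0,0,0,0,4],[0,0,0,0,0,0,2],[0,0,0,0,0,0,2],[0,0,0,0,0,0,2],[0,0,0,0,0,0,2],[0,0,0,0,0,0,2],[0,0,0,0,0,0,2],[0,0,0,0,0,0,2]])

```text
clock: 16.05
position: [0.4822, -0.2476, 0.147]
eef_rot: [180.0, 0.0, 68.5]
force: [0.1, -0.2, 2.7]
opening: 0.326
grip_force: 58.5
```

Call:
servo_tool(series=[[0,0,0,0,0,0,8.5],[0,0,0,0,0,0,8.5],[0,0,0,0,0,0,8.5],[0,0,0,0,0,-0.143,8.5],[0,0,0,0,0,-0.143,8.5],[0,0,0,0,0,-0.143,8.5],[0,0,0,0,0,-0.143,8.5],[0,0,0,0,0,-0.143,8.5],[0,0,0,0,0,-0.143,8.5],[0,0,0,0,0,-0.143,8.5],[0,0,0,0,0,-0.143,8.5]])

```text
clock: 17.15
position: [0.4818, -0.2477, 0.1465]
eef_rot: [-180.0, -0.0, 134.4]
force: [-0.1, 0.3, 0.5]
opening: 0.995
grip_force: 0.0
```

Call:
servo_tool(series=[[0,0,0,0,0,-0.143,8.5],[0,0,0,0,0,-0.143,8.5],[0,0,0,0,0,-0.141,8.5],[0,0,0,0,0,0,8.5],[0,0,0,0,0,0,8.5],[0,0,0,0,0,0,8.5]])

```text
clock: 17.75
position: [0.4819, -0.2477, 0.1467]
eef_rot: [-180.0, -0.0, 158.4]
force: [0.3, 0.2, 0.0]
opening: 0.994
grip_force: 0.0
```

Call:
servo_tool(series=[[0,0,0,0,0,0,6],[0,0,0,0,0,0,4],[0,0,0,0,0,0,2],[0,0,0,0,0,0,2],[0,0,0,0,0,0,2],[0,0,0,0,0,0,2],[0,0,0,0,0,0,2],[0,0,0,0,0,0,2],[0,0,0,0,0,0,2]])

```text
clock: 18.65
position: [0.4822, -0.2477, 0.1469]
eef_rot: [-180.0, 0.0, 158.5]
force: [0.6, -0.1, 2.1]
opening: 0.319
grip_force: 59.3
```

Call:
servo_tool(series=[[0,0,-1,0,0,0,2],[0,0,-1.5,0,0,0,2],[0,0,-1.5,0,0,0,2],[0,0,-1.5,0,0,0,2],[0,0,-1.5,0,0,0,2],[0,0,-1.5,0,0,0,2],[0,0,-1.5,0,0,0,2],[0,0,-1.5,0,0,0,2],[0,0,-1.5,0,0,0,2],[0,0,-1.5,0,0,0,2],[0,0,-1,0,0,0,2],[0,0,0,0,0,0,2]])

```text
clock: 19.85
position: [0.4829, -0.2474, 0.3037]
eef_rot: [180.0, 0.2, 158.5]
force: [0.1, -0.0, -1.0]
opening: 0.318
grip_force: 59.1
```

Call:
servo_tool(series=[[0,0,-1,0,0,0,2],[0,0,0,0,0,0,2],[0,0,0,0,0,0,2],[0,0,0,0,0,0,2]])

```text
clock: 20.25
position: [0.4817, -0.2476, 0.3112]
eef_rot: [-180.0, -0.1, 158.5]
force: [0.4, 1.4, -0.6]
opening: 0.328
grip_force: 59.1
```

```bash
python3 - <<'E'
from h import *
s=eyes.capture("scene");st=monitor.get_state();P=st["position"];print(P,st["eef_rot"],st["force"],st["qvel"].round(2))
hsv=cv2.cvtColor(s["image"],cv2.COLOR_RGB2HSV)
p=proj(s,P-[0,0,.06]);tip=P-[0,0,.14];print("band,tip,head pred",p,proj(s,tip))
m=cv2.inRange(hsv,(22,120,100),(35,255,255));x0,y0=p.astype(int)-25;m2=m[y0:y0+50,x0:x0+50];M=cv2.moments(m2,True)
print("band",M['m00'],M['m10']/M['m00']+x0,M['m01']/M['m00']+y0)
x,y=proj(s,P-[0,0,.1]).astype(int)
cv2.imwrite("pics/pr.png",cv2.resize(s["image"][y-50:y+30,x-40:x+40,::-1],None,fx=7,fy=7,interpolation=cv2.INTER_CUBIC));print(x-40,y-50)
E
```

```text
[ 0.48166192 -0.24760726  0.31116725] [-1.79998802e+02 -6.32849786e-02  1.58532024e+02] [-0.41849731  0.13778835 -1.61648774] [ 0.06 -0.01 -0.12 -0.02  0.07 -0.02 -0.06]
band,tip,head pred [114.03853679 143.64242558] [125.63886915 177.72985838]
band 17.0 114.82352941176471 144.47058823529412
80 111
```

View pics/pr.png

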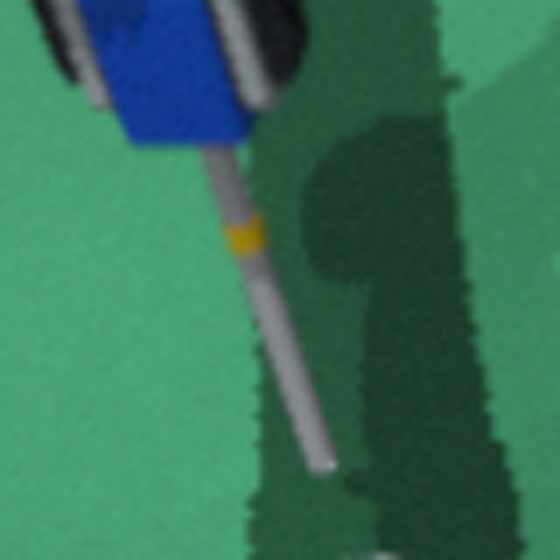

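Scene crop: the probe hangs upright, with the band at (114.8,144.5) and the tip at (125.7,177), both within 1 px of the TCP-axis prediction. I'll carry it over the hole.

Call:
servo_tool(series=[[0.3,1.22,0,0,0,0,2],[0.6,2.5,0,0,0,0,2],[0.8,3,0,0,0,0,2],[0.8,3.5,0,0,0,0,2],[0.8,3.5,0,0,0,0,2],[0.8,3.5,0,0,0,0,2],[0.8,3,0,0,0,0,2],[0.7,2.5,0,0,0,0,2],[0.6,2.5,0,0,0,0,2],[0.4,1.8,0,0,0,0,2],[0.23,1.2,0,0,0,0,2],[0,0,0,0,0,0,2]])

```text
clock: 21.5
position: [0.5208, 0.0438, 0.3119]
eef_rot: [179.9, -0.0, 158.9]
force: [0.2, -1.2, -1.3]
opening: 0.314
grip_force: 59.2
```

Call:
servo_tool(series=[[0,0,0,0,0,0,2],[0,0,0,0,0,0,2],[0,0,0,0,0,0,2],[0,0,0,0,0,0,2],[0,0,0,0,0,0,2],[0,0,0,0,0,0,2],[0,0,0,0,0,0,2],[0,0,0,0,0,0,2],[0,0,0,0,0,0,2],[0,0,0,0,0,0,2]])

```text
clock: 22.5
position: [0.5217, 0.0401, 0.3117]
eef_rot: [-180.0, 0.0, 158.5]
force: [-0.3, -0.3, -1.3]
opening: 0.321
grip_force: 59.2
```

Call:
servo_tool(series=[[0,0,0.6,0,0,0,2],[0,0,0.7,0,0,0,2],[0,0,0.7,0,0,0,2],[0,0,0.5,0,0,0,2],[0,0,0,0,0,0,2],[0,0,0,0,0,0,2],[0,0,0,0,0,0,2],[0,0,0,0,0,0,2],[0,0,0,0,0,0,2]])

```text
clock: 23.4
position: [0.5218, 0.0401, 0.287]
eef_rot: [180.0, 0.0, 158.5]
force: [1.2, 0.1, -1.3]
opening: 0.32
grip_force: 59.2
```

```bash
python3 - <<'E'
from h import *
s=eyes.capture("scene");t=eyes.capture("top");st=monitor.get_state();P=st["position"];print(P,st["qvel"].round(2))
tip=P-[0,0,.14];print("pred tip",proj(s,tip),"hole",proj(s,[.5216,.04,.134]),"top tip",proj(t,tip))
cv2.imwrite("pics/tip.png",np.hstack([crop(s,(278,160),25,12),]))
E
```

```text
[0.5217827  0.04008103 0.28686767] [-0.07 -0.01  0.01  0.09  0.11 -0.01 -0.09]
pred tip [278.49050754 162.67816029] hole [278.12075319 167.37801599] top tip [243.45777688 204.57808281]
```

View pics/tip.png

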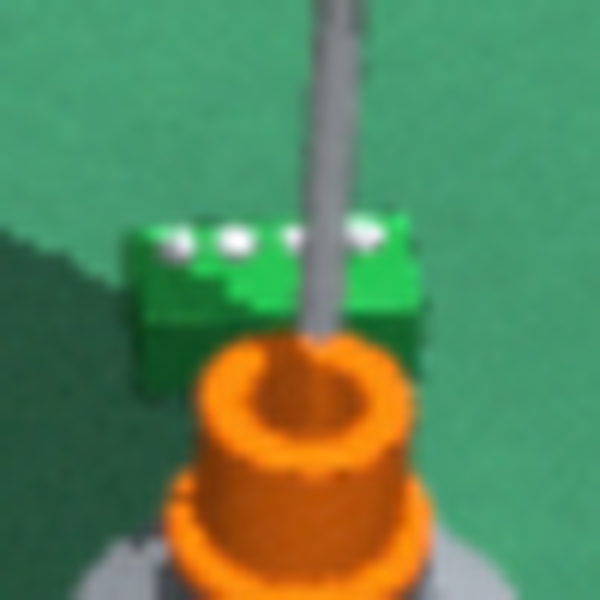

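The tip is at about (279.2,162) and the hole at (278.2,167.7), so the tip is about 1.5 mm too far right (+y). I'll measure the rod profile to check tilt and depth.

```bash
python3 - <<'E'
from h import *
s=eyes.capture("scene");st=monitor.get_state();P=st["position"];print(P)
I=s["image"].astype(int);hsv=cv2.cvtColor(s["image"],cv2.COLOR_RGB2HSV)
for z in(0,.076,.08,.084,.115):print(z,proj(s,P-[0,0,.14-z]).round(2))
for y in list(range(112,138)):
    xc=int(round(np.interp(y,[proj(s,P-[0,0,.025])[1],162.7],[proj(s,P-[0,0,.025])[0],278.5])));print(y,I[y,xc-1:xc+3].mean(0).astype(int),end="; ")
print()
G=hsv[:,:,1]
for y in range(134,166,2):
    x=np.arange(268,292);w=np.clip(110-G[y,268:292].astype(float),0,None);print(y,(w*x).sum()/max(w.sum(),1),w.sum(),end="; ")
print();print([ (y,I[y,277:282].mean(0).astype(int).tolist()) for y in range(158,167)])
E
```

```text
[0.52174864 0.04007239 0.28682055]
0 [278.48 162.69]
0.076 [280.37 132.09]
0.08 [280.48 130.35]
0.084 [280.59 128.6 ]
0.115 [281.46 114.49]
112 [ 19  57 147]; 113 [ 16  54 143]; 114 [ 16  55 144]; 115 [ 17  55 145]; 116 [ 18  56 144]; 117 [ 15  54 143]; 118 [ 30  61 137]; 119 [ 81  94 111]; 120 [ 94 104 104]; 121 [ 97 105 105]; 122 [ 95 104 104]; 123 [ 96 105 104]; 124 [ 93 104 103]; 125 [ 95 105 104]; 126 [ 96 106 104]; 127 [ 95 106 104]; 128 [ 98 108 103]; 129 [111 113  91]; 130 [134 120  45]; 131 [139 123  25]; 132 [139 124  22]; 133 [129 120  45]; 134 [103 110  98]; 135 [103 115 113]; 136 [103 115 113]; 137 [108 117 118]; 
134 280.8246153846154 325.0; 136 280.68263473053895 334.0; 138 280.5029411764706 340.0; 140 280.4957264957265 351.0; 142 280.38920454545456 352.0; 144 280.38352272727275 352.0; 146 280.1051051051051 333.0; 148 280.03790087463557 343.0; 150 279.7683284457478 341.0; 152 279.7009063444109 331.0; 154 278.03317073170734 1025.0; 156 276.85067873303166 442.0; 158 279.37223974763407 317.0; 160 279.08856088560884 271.0; 162 279.21785714285716 280.0; 164 0.0 0.0; 
[(158, [108, 141, 121]), (159, [102, 141, 117]), (160, [102, 139, 116]), (161, [101, 121, 110]), (162, [124, 117, 100]), (163, [210, 123, 57]), (164, [221, 118, 20]), (165, [194, 91, 11]), (166, [165, 72, 8])]
```

The band and head edge match the predicted rows, so height is right. The rod is about 0.6 px right of the hole, with at most a slight depth lean. I'll shift (+1, −1.5) mm and lower gently.

Call:
servo_tool(series=[[-0.14,-0.11,0,0,0,0,2],[0,0,0,0,0,0,2],[0,0,0,0,0,0,2],[0,0,0,0,0,0,2],[0,0,0.3,0,0,0,2],[0,0,0.4,0,0,0,2],[0,0,0.4,0,0,0,2],[0,0,0.3,0,0,0,2],[0,0,0,0,0,0,2],[0,0,0,0,0,0,2],[0,0,0,0,0,0,2]])

```text
clock: 24.65
position: [0.5227, 0.0386, 0.2729]
eef_rot: [180.0, 0.0, 158.5]
force: [-0.1, 0.2, -0.8]
opening: 0.318
grip_force: 59.2
```

```bash
python3 - <<'E'
from h import *
s=eyes.capture("scene");st=monitor.get_state();P=st["position"];print(P,st["force"],st["qvel"].round(2))
hsv=cv2.cvtColor(s["image"],cv2.COLOR_RGB2HSV);G=hsv[:,:,1]
for y in range(140,174,2):
    x=np.arange(268,292);w=np.clip(110-G[y,268:292].astype(float),0,None);print(y,(w*x).sum()/max(w.sum(),1),w.sum(),end="; ")
cv2.imwrite("pics/in.png",crop(s,(278,160),25,12))
E
```

```text
[0.52272393 0.03855446 0.27289158] [ 0.71517737 -0.73710476 -1.06068895] [ 0.02 -0.11  0.01 -0.09 -0.01  0.1   0.03]
140 280.04901960784315 102.0; 142 279.7250755287009 331.0; 144 279.6949685534591 318.0; 146 279.5014005602241 357.0; 148 279.5 360.0; 150 279.4419263456091 353.0; 152 279.25552050473186 317.0; 154 277.9870259481038 1002.0; 156 275.97229219143577 397.0; 158 278.88560885608854 271.0; 160 278.7259786476868 281.0; 162 278.62841530054646 366.0; 164 278.18068535825546 321.0; 166 278.6119791666667 384.0; 168 277.2168674698795 249.0; 170 0.0 0.0; 172 287.0 23.0;
```

View pics/in.png

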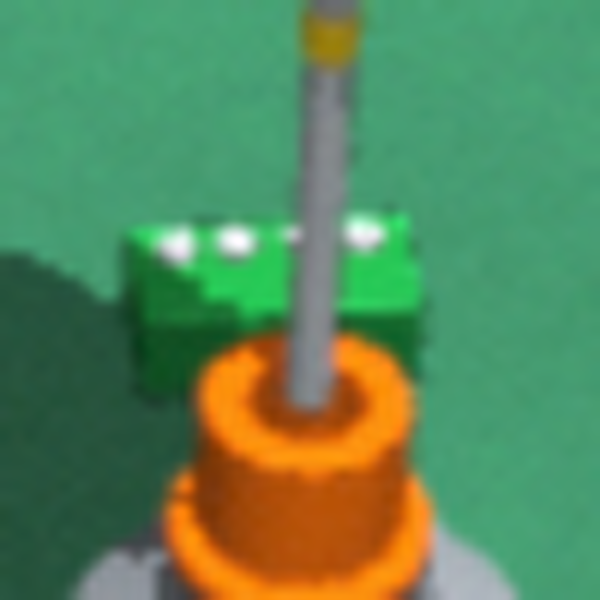

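The tip enters at about (308,408) in the crop, level with the hole centre at x=308, so it is well centred. I'll lower the rest.

Call:
servo_tool(series=[[0,0,0.3,0,0,0,2],[0,0,0.4,0,0,0,2],[0,0,0.5,0,0,0,2],[0,0,0.5,0,0,0,2],[0,0,0.5,0,0,0,2],[0,0,0.5,0,0,0,2],[0,0,0.5,0,0,0,2],[0,0,0.4,0,0,0,2],[0,0,0.3,0,0,0,2],[0,0,0.1,0,0,0,2],[0,0,0,0,0,0,2],[0,0,0,0,0,0,2]])

```text
clock: 25.9
position: [0.5227, 0.0386, 0.2329]
eef_rot: [180.0, 0.0, 158.5]
force: [-0.1, 1.0, -1.2]
opening: 0.317
grip_force: 59.2
```

Call:
servo_tool(series=[[0,0,0.3,0,0,0,2],[0,0,0.5,0,0,0,2],[0,0,0.5,0,0,0,2],[0,0,0.5,0,0,0,2],[0,0,0.5,0,0,0,2],[0,0,0.5,0,0,0,2],[0,0,0.5,0,0,0,2],[0,0,0.4,0,0,0,2],[0,0,0.2,0,0,0,2],[0,0,0,0,0,0,2],[0,0,0,0,0,0,2],[0,0,0,0,0,0,2]])

```text
clock: 27.1
position: [0.5228, 0.0386, 0.194]
eef_rot: [180.0, 0.0, 158.5]
force: [-0.5, -0.4, -1.8]
opening: 0.322
grip_force: 59.2
```

Call:
servo_tool(series=[[0,0,0,0,0,0,2],[0,0,0,0,0,0,2],[0,0,0,0,0,0,2],[0,0,0,0,0,0,2],[0,0,0,0,0,0,2],[0,0,0,0,0,0,2],[0,0,0,0,0,0,2],[0,0,0,0,0,0,2]])

```text
clock: 27.9
position: [0.5226, 0.0385, 0.1937]
eef_rot: [-180.0, -0.0, 158.5]
force: [0.2, -0.1, -0.7]
opening: 0.319
grip_force: 59.2
```

```bash
python3 - <<'E'
from h import *
s=eyes.capture("scene");st=monitor.get_state();print(st["position"],st["force"],st["qvel"].round(2))
cv2.imwrite("pics/fin.png",crop(s,(278,165),25,12))
E
```

```text
[0.5225832  0.03847479 0.19370114] [-0.96702313  0.2142111  -0.90905439] [-0.02  0.09 -0.01  0.04 -0.   -0.04  0.07]
```

View pics/fin.png

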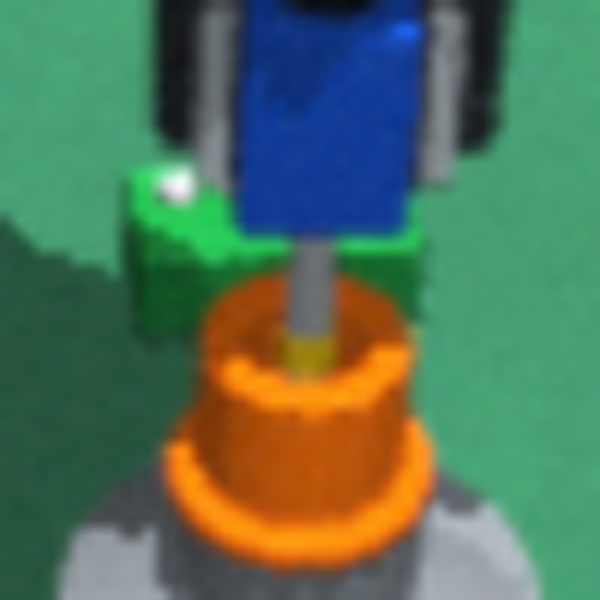

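The rod is at x=310 in the crop and the hole centre at 308. The band is level with the stopper top, and the forces are at noise level. I'll hand it in.

```bash
python3 -c "
from workcell import workorder
print(workorder.close_job())"
```

```text
the job is handed in; nothing more can be done
None
```

I handed the job in at about 28 s on the robot clock, but no verdict came back: the stopper looked flush in the neck, and the probe is held still and centred to within about 2 mm in its hole with the yellow band level with the stopper's top.

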